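# Change the nut feeder over to the empty bowl

### The arm

A 6-joint arm with a two-finger parallel gripper is mounted at the origin on a cart in front of the work surface, level with it; the furniture and walls round the work are solid. World frame = base frame: x ahead of the robot, y to its left, z up, the work surface at z = 0. Lengths are in m, angles in rad, forces in N, time in s.
With the tool pointing down it reaches from about 0.275 to 0.875 m from the base axis. Payload 12.5 kg.
Tool frame: the origin (TCP) lies midway between the tips of the shut fingers; the grasp point (between the pads) lies 19 mm behind it; z points along the fingers, y is the direction in which the jaws open and shut (so a half turn about z gives the same grasp; the last joint's range is limited). The gripper opens to 85 mm and grips with 20 to 120 N. Pads are 22 mm wide; open, the fingers measure 114 mm over their backs; the gripper's body (76 mm by 85 mm) begins 54 mm behind the grasp point. The pads swing forward as they close: fully open they stand 13 mm farther back than shut.
Start: joints at [1.191, 0.351, 1.652, -0, 1.139, -0.085], TCP at [0.16, 0.526, 0.231] pointing down, gripper open.
Joint ranges: [-2.75, 2.75], [-0.79, 2.1], [0.01, 2.65], [-1.57, 4.71], [0.07, 3.14], [-2.87, 2.87]. Speed limits (rad/s): [2.22, 2.22, 2.79, 3.14, 3.14, 3.14].

### API

Orientations are given as a rotation vector (axis times angle).
In Python, from cell import manip, optics gives the robot as it stands.
- The arm moves only by the tool arm_command, never from a script. Its argument "plan" is a list of rows, each a list of 3 entries, a list of its own where there are three numbers: the finger opening in mm, from 0 to 85.4, then the shift along the tool's x, y, z normalised to -1 to 1, where 1 is 0.25 m, then the turn about the tool's z normalised to -1 to 1, where 1 is 45 degrees. In form: [[fingers, [tx, ty, tz], spin], ...]. A call has exactly 5 rows; each row is the pose to reach, as a shift and turn from the pose measured when the call began, along the tool's axes at that moment; what a row does not reach only later rows make up. A row lasts 1/10 s, in which the tool goes at most 50 mm and 8.59 degrees, less where a joint would pass 70% of its speed; a pose out of reach is approached as far as the arm can. A call with a number of a shift or a turn outside -1 to 1 is refused whole. A call with a gripper value outside its range is refused whole. The fingers move at their own pace and stop on an object; "squeeze" is the grip in N (left out, the last holds). Time passes only in rows, so rows that repeat a pose let the fingers close, or fill a call up. It gives the time, the measured TCP pose, the force and the opening at its end, in the units of the state.
- manip.observe(): the state, without advancing time (a new reading comes with each control period).
- optics.grab_frame(name): name is "side" or "top" or "wrist"; returns the picture (400x640x3 uint8, blue, green, red); there is no depth.
- optics.camera_params(name): a dict with "camera_matrix" (3x3 intrinsics, pixels), "k1" (the pictures are not rectified: a ray, as slopes to the right and down, at radius r is drawn at 1 + k1 r^2 times it, then the intrinsics apply), "rvec" (rotation vector, rad) and "tvec" (3), from world to camera coordinates, as OpenCV has them. Camera axes: x right, y down, z forward; pixel columns grow to the right and rows downward; lengths in m; the calibration is good to about 2 mm. A picture is of the moment at which its call begins: read the wrist's pose just before it. camera_params takes no time and is no camera call; for the wrist camera it gives the pose at the moment of the call.
- manip.job_done(): hands the job in, once; it reports no verdict.
The state is a dict: "time_s": time; "q": joint angles; "dq": joint speeds; "tau": joint torques, N m; "tcp_pos": TCP position; "eef_rot": TCP orientation; "force": force on the tool from outside, world axes, zero at the start; "torque": the same for the moment, N m; "finger_gap": opening from 0.0 (shut) to 1.0 (fully open).
Only numpy, scipy, OpenCV 4.12 (cv2) and the standard library are available. Lean on these libraries where they do the work, as an engineer would, in place of code of your own. Each camera call takes 0.05 s, during which the arm holds its last target.

### The job

The left bowl under the walnut feeder is full and the nuts have backed up over the seesaw gate into the feed lane. Slide the empty bowl along the worktop until it is centred under the free right-hand downspout, then press the gate's raised right thumb pad all the way down, so that the four waiting walnuts run down the right chute into that bowl. Leave the gate over and the bowl there; do not lift the bowl, do not touch the nuts, and leave the mug, jar and glass alone.

Things in the scene. Friction and masses are not known exactly. Their poses are not given: they have to be found in the camera images.
- feeder: nut feeder, fixed to the worktop: beech foot 175 x 88 x 18 mm (from 43 mm in front of the origin to 133 mm behind), steel channels above. Origin: on the worktop (z = 0) straight under the gate's pivot. Its x axis runs along the feed lane away from the gate (roughly away from the robot), y to its left, z up. The left (+y) downspout is blocked by the full bowl's heap; the right one (-y) is free.
- feed_mouth (a point): where the feed lane's floor ends behind the gate, 22 mm behind the pivot, z = 127 mm. The lane is a steel channel 42 mm wide that runs 111 mm back from here, rising to z = 139 mm, with walls 25 mm high.
- chute_right (a point): upper end of the right chute's floor, 27 mm right of the pivot, z = 112 mm. Each side has such a chute, 42 mm wide, walls 28 mm high, falling outwards to a floor height of 93 mm at 121 mm from the pivot; there it opens into a square downspout.
- outlet (a point): centre of the free right downspout's lower rim, 142 mm right of the pivot, z = 75 mm; opening 38 x 41 mm, open below. The downspout measures 42 mm (feeder x) by 43 mm (y) outside and reaches from z = 73 up to 121 mm. The bowl belongs centred under this point.
- gate (a joint): the seesaw gate: steel trough 42 mm wide, 49 mm long (along the feeder's y), rocking about an axis along the feeder's x at z = 112 mm. 0 = left end down (start, nuts go left); 0.64 rad = fully over against the stop, right end down (nuts go right). Stiff hinge: about 1.2 N on a thumb pad moves it; it stays where it is left, no spring. A bar along its front has a thumb pad at each end.
- pad_right (a point): centre of the top face of the right, raised thumb pad: beech block 30 x 30 mm, 9 mm thick, 47 mm in front of the pivot (towards the robot), 37 mm to the right. At the start its top is at z = 145 mm, tilted 18 degrees; pressed fully down it is at z = 116 mm, 49 mm to the right. Its back edge is 11 mm in front of the channels' front walls, which reach up to z = 145 mm. Moves with the gate.
- pad_left (a point): the same on the left thumb pad: down at the start (z = 116 mm), rises as the right one goes down.
- empty_bowl: the empty white bowl, 144 mm across the rim, 50 mm high, wall 4 mm, foot 108 mm across, floor slightly domed (5 mm high at its edge, 9 mm in the middle), 0.22 to 0.36 kg, loose on the worktop to the right of the feeder. Origin: centre of its underside, z up. It passes freely under the downspout (22 mm of air); in place its rim is about 25 mm from the feeder's foot. It slides when pushed at its side with about 1.5 to 4 N.
- full_bowl: the same bowl heaped full of walnuts, fixed, under the left downspout. Origin: centre of its underside.
- mug_1: dark green mug, 84 mm across, 94 mm high, bystander. Origin: centre of its underside.
- jar_1: glass jar with a lid, 66 mm across, 108 mm high, bystander. Origin: centre of its underside.
- glass_1: drinking glass, 84 mm across, 93 mm high, bystander. Origin: centre of its underside.
- nut_1: walnut, 32 mm, 13 g, rolls freely; waits on the gate. Origin: its centre.
- nut_2: walnut, 32 mm, 13 g, rolls freely; waits first in the feed lane. Origin: its centre.
- nut_3: walnut, 32 mm, 13 g, rolls freely; waits second in the feed lane. Origin: its centre.
- nut_4: walnut, 32 mm, 13 g, rolls freely; waits last in the feed lane. Origin: its centre.
- backed_nut_1: walnut, 32 mm, backed up in the left chute or downspout. Origin: its centre.
- backed_nut_2: walnut, 32 mm, backed up in the left chute or downspout. Origin: its centre.
- backed_nut_3: walnut, 32 mm, backed up in the left chute or downspout. Origin: its centre.
- backed_nut_4: walnut, 32 mm, backed up in the left chute or downspout. Origin: its centre.
- backed_nut_5: walnut, 32 mm, backed up in the left chute or downspout. Origin: its centre.
There are look-alikes about, which are no part of the job. What is shaped like the empty_bowl but green is not meant.

How it is judged:
By the outcome, as a careful person would: the job done as asked, in the order asked, and still so for the second after the job is handed in, with the robot touching nothing.
It also fails if it takes over 51 s, if anything falls off the work surface, if the arm or the gripper's body presses on something with over 40 N, if the wrist force passes 120 N, or if a joint passes its speed limit or range.

## Working session

There is one attempt and no reset: what is moved stays moved. The work goes in short steps, Python scripts to look and compute and a tool call to move; the robot and the scene stay as the last step left them, time stands still between calls to the robot, and variables do not carry over. Pictures are saved under pics/ and viewed, and the job is handed in when it is done.

Besides the shell and the picture viewer there is one more tool, called after ">>>" as name(argument=value, ...), one argument or row to a line, values as JSON. arm_command: Moves the arm, as the interface text tells. Its arguments: {"type":"object","properties":{"plan":{"type":"array","items":{"type":"array"}},"squeeze":{"type":"number"}},"required":["plan"]}

```bash
mkdir -p pics; ls; python3 - <<'E'
from cell import manip, optics
import cv2
s=manip.observe(); print({k:s[k] for k in('time_s','tcp_pos','eef_rot','force','finger_gap')})
for n in('side','top','wrist'):
    p=optics.camera_params(n); print(n,p)
    cv2.imwrite(f'pics/{n}0.png',optics.grab_frame(n))
E
```

```text
pics
{'time_s': 0.0, 'tcp_pos': array([0.1596641 , 0.52597644, 0.23075502]), 'eef_rot': array([-4.61411962e-01, -3.10721982e+00,  1.75780513e-03]), 'force': array([ 0.76337563, -1.34624511, -0.62478472]), 'finger_gap': 1.005158272378872}
side {'camera_matrix': array([[402.90825011,   0.        , 323.13788649],
       [  0.        , 402.90825011, 205.95919556],
       [  0.        ,   0.        ,   1.        ]]), 'k1': -0.08805358603054804, 'rvec': array([ 2.05601176, -0.60915459,  0.32919926]), 'tvec': array([-0.49782144,  0.25484663,  1.15910852])}
top {'camera_matrix': array([[391.18813294,   0.        , 329.80272635],
       [  0.        , 391.18813294, 204.0376419 ],
       [  0.        ,   0.        ,   1.        ]]), 'k1': -0.0674263448925459, 'rvec': array([ 2.10229036, -2.12298075,  0.17391555]), 'tvec': array([-0.00313329,  0.56801494,  1.11544797])}
wrist {'camera_matrix': array([[300.46448909,   0.        , 318.87400201],
       [  0.        , 300.46448909, 197.34330602],
       [  0.        ,   0.        ,   1.        ]]), 'k1': -0.021811876498690524, 'rvec': array([-2.33718215, -1.7349539 , -0.23690659]), 'tvec': array([-0.5484165 , -0.03598908,  0.37952158])}
```

View pics/side0.png

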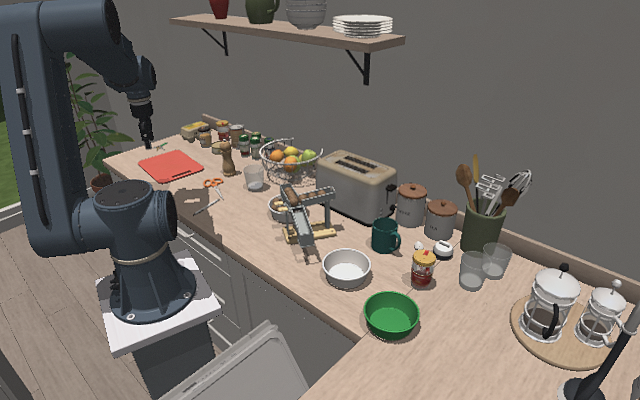

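View pics/top0.png

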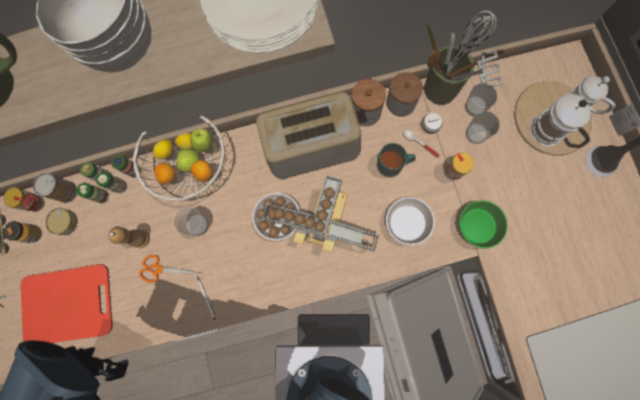

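View pics/wrist0.png

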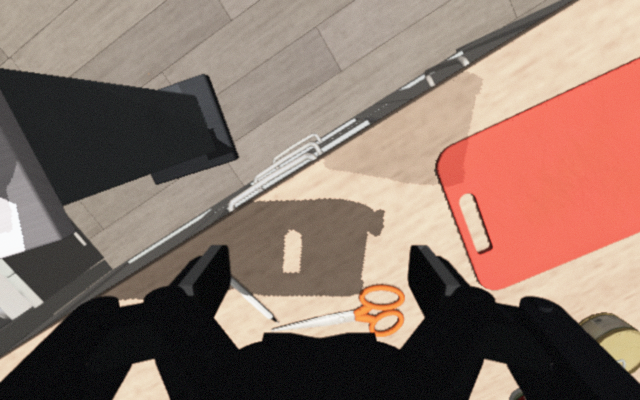

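The top view shows the feeder at about (320,215), with the full bowl at (276,216). The empty white bowl is at (410,221), the green look-alike at (482,224), the mug at (392,160) and the jar at (459,165). Next I'll zoom in to measure.

```bash
cat > h.py <<'E'
import numpy as np, cv2
from cell import manip, optics
def P(n): 
    p=optics.camera_params(n); return p['camera_matrix'],float(p['k1']),np.array(p['rvec'],float),np.array(p['tvec'],float)
def proj(n,X,p=None):
    K,k,r,t=p or P(n)
    return cv2.projectPoints(np.array(X,float).reshape(-1,1,3),r,t,K,np.array([k,0,0,0,0.]))[0].reshape(-1,2)
def unproj(n,uv,z,p=None):
    K,k,r,t=p or P(n)
    u=cv2.undistortPoints(np.array(uv,float).reshape(-1,1,2),K,np.array([k,0,0,0,0.])).reshape(-1,2)
    R=cv2.Rodrigues(r)[0]; C=-R.T@t
    d=np.c_[u,np.ones(len(u))]@R
    return C+d*((np.array(z)-C[2])/d[:,2])[:,None]
def crop(img,x0,y0,w,h,s,name):
    cv2.imwrite(name,cv2.resize(img[y0:y0+h,x0:x0+w],None,fx=s,fy=s,interpolation=cv2.INTER_CUBIC))
E
python3 - <<'E'
from h import *
t=cv2.imread('pics/top0.png');s=cv2.imread('pics/side0.png')
crop(t,240,130,200,150,4,'pics/t0z.png'); crop(s,250,160,200,150,4,'pics/s0z.png')
E
```

```text
(no output)
```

View pics/t0z.png

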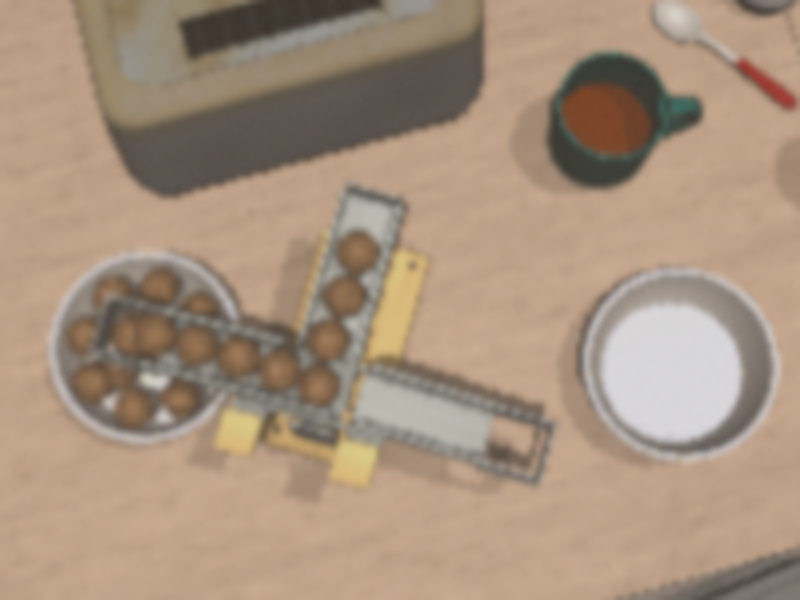

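View pics/s0z.png

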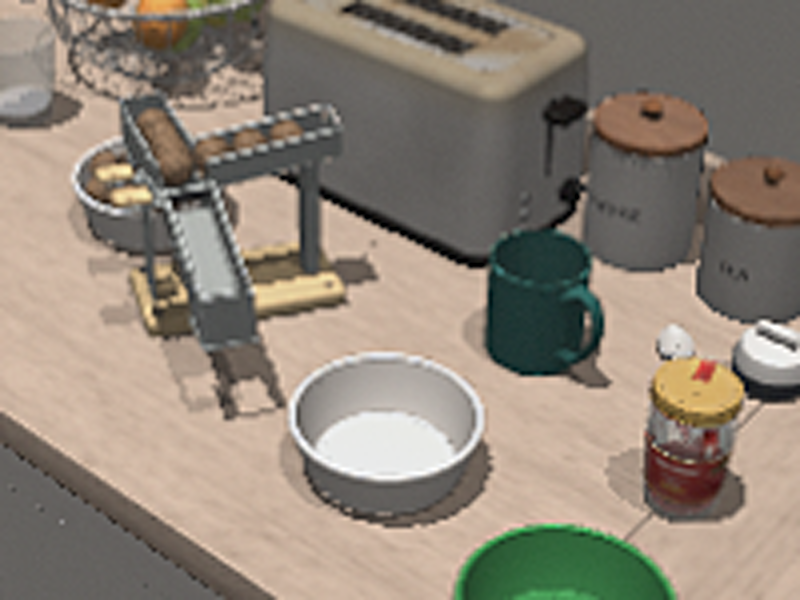

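```bash
cat > fit.py <<'E'
from h import *
from scipy.optimize import least_squares
tp,sp=P('top'),P('side')
F=[((133,21,164),(350,188)),((133,-21,164),(403,203)),((21,-163.5,121),(553,425)),((-21,-163.5,121),(540,482)),((-47,49,116),(240,429)),((-47,-37,145),(358,460)),((0,142,50),(146,345))]
X=np.array([f[0] for f in F])/1000.; U=np.array([f[1] for f in F])/4.+[240,130]-.375
def W(p,X): 
    c,s=np.cos(p[2]),np.sin(p[2]); return np.c_[p[0]+c*X[:,0]-s*X[:,1],p[1]+s*X[:,0]+c*X[:,1],X[:,2]]
r=least_squares(lambda p:(proj('top',W(p,X),tp)-U).ravel(),[.5,0,0],loss='soft_l1')
p=r.x
if __name__=='__main__':
    print(p,np.degrees(p[2])); print((proj('top',W(p,X),tp)-U).round(1).tolist())
    img={n:cv2.resize(cv2.imread(f'pics/{n}0.png'),None,fx=4,fy=4,interpolation=cv2.INTER_CUBIC) for n in('top','side')}
    L=[[(133,21,164),(133,-21,164),(22,-21,152),(22,21,152),(133,21,164)],[(21,-163.5,121),(-21,-163.5,121),(-21,-120.5,121),(21,-120.5,121),(21,-163.5,121)],[(21,-163.5,73),(-21,-163.5,73),(-21,-120.5,73),(21,-120.5,73),(21,-163.5,73)],
    [(-43,44,18),(-43,-44,18),(132,-44,18),(132,44,18),(-43,44,18)],
    [(-47+15*a,-37+14*b,145-4.6*b) for a,b in((1,1),(1,-1),(-1,-1),(-1,1),(1,1))],[(72*np.cos(t),142+72*np.sin(t),50) for t in np.linspace(0,6.3,40)]]
    # bowl circle fits by hand points in both views
    bt=np.array([(679,267),(583,362),(776,362),(680,459),(612,293),(747,293),(612,430),(748,428)])/4.+[240,130]-.375
    bs=np.array([(387,352),(290,408),(484,408),(388,468),(320,368),(455,368),(315,449),(460,449)])/4.+[250,160]-.375
    def res(b,cam): 
        n,q,pp=cam
        a=unproj(n,q,[.05]*len(q),pp); return np.hypot(a[:,0]-b[0],a[:,1]-b[1])-.072
    bo=[]
    for cam in(('top',bt,tp),('side',bs,sp)):
        rr=least_squares(res,[.5,-.25],args=(cam,)); print(cam[0],rr.x,(rr.fun*1000).round(1)); bo.append(rr.x)
    b=bo[0]
    for n,o in(('top',(240,130)),('side',(250,160))):
        for l in L:
            q=proj(n,W(p,np.array(l)/1000.)); cv2.polylines(img[n],[((q+.375)*4).astype(int)],False,(0,0,255),1)
        for z,r_ in((.05,.072),(0,.054)):
            q=proj(n,[(b[0]+r_*np.cos(t),b[1]+r_*np.sin(t),z) for t in np.linspace(0,6.3,40)]); cv2.polylines(img[n],[((q+.375)*4).astype(int)],False,(255,0,0),1)
        cv2.imwrite(f'pics/{n}_fit.png',img[n][o[1]*4:o[1]*4+600,o[0]*4:o[0]*4+800])
    print('outlet',W(p,np.array([[0,-.142,.075],[-.047,-.037,.145],[-.047,-.049,.116]])))
E
python3 fit.py
```

```text
[ 0.49275562  0.01643928 -0.3006505 ] -17.22600471321238
[[-0.6, -0.9], [0.9, -0.4], [1.3, -0.2], [0.4, 0.2], [-0.9, 0.6], [-1.1, 0.8], [0.1, -0.1]]
top [ 0.51783837 -0.24477587] [-0.7 -0.4 -0.2  0.6 -1.1  1.3  0.5 -2.1]
side [ 0.52172481 -0.2384274 ] [-4.7  0.6  0.2 -4.8 -3.2 -0.3 -0.6 -2.9]
outlet [[ 0.45070351 -0.11919118  0.075     ]
 [ 0.43690661 -0.0049824   0.145     ]
 [ 0.43335291 -0.01644413  0.116     ]]
```

View pics/top_fit.png

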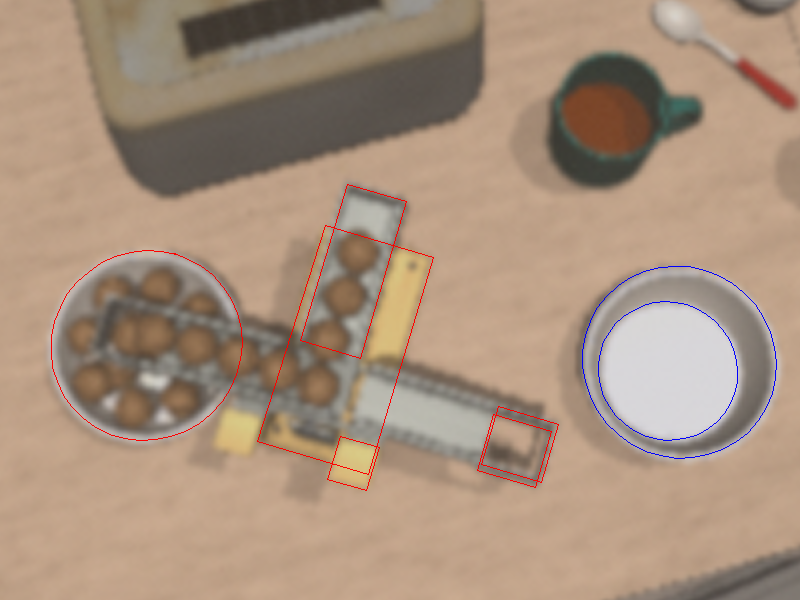

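View pics/side_fit.png

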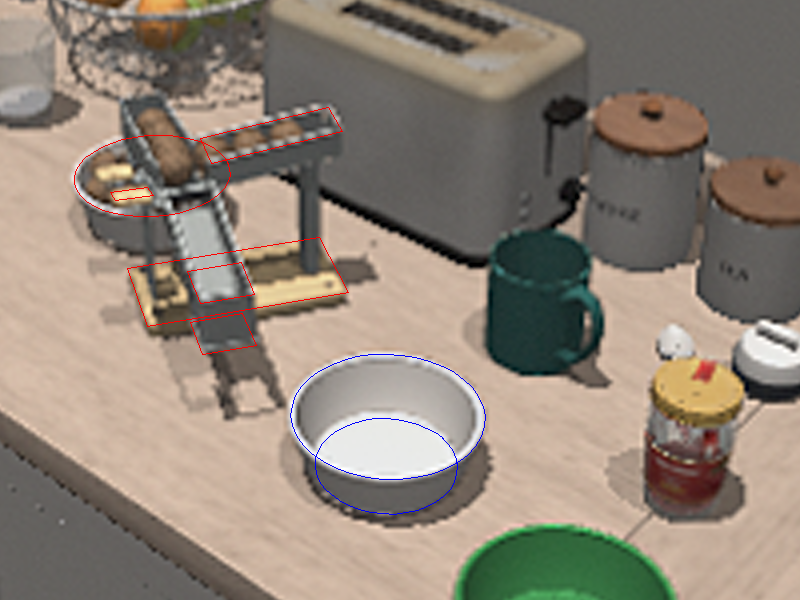

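```bash
python3 - <<'E'
from h import *
s=manip.observe(); R=cv2.Rodrigues(s['eef_rot'])[0]
print(R.round(3)); K,k,r,t=P('wrist'); Rc=cv2.Rodrigues(r)[0]; C=-Rc.T@t
print('cam in tool',(R.T@(C-s['tcp_pos'])).round(3),'fwd',(R.T@Rc[2]).round(3),'right',(R.T@Rc[0]).round(3))
for n,uv,z in(('mug',(391,160),.094),('jar',(460,164),.108),('green',(482,224),.05),('glass',(193,221),.09),('edge',(415,265),0),('edge2',(260,310),0),('edge3',(480,258),0)):
    print(n,unproj('top',[uv],[z]).round(3)[0])
E
```

```text
[[-0.957  0.291 -0.   ]
 [ 0.291  0.957 -0.001]
 [ 0.    -0.001 -1.   ]]
cam in tool [ 0.069 -0.001 -0.143] fwd [-0.271 -0.001  0.963] right [0.001 1.    0.001]
mug [ 0.69  -0.191  0.094]
jar [ 0.671 -0.389  0.108]
green [ 0.503 -0.46   0.05 ]
glass [0.515 0.39  0.09 ]
edge [ 0.387 -0.265  0.   ]
edge2 [0.256 0.205 0.   ]
edge3 [ 0.405 -0.465  0.   ]
```

>>> arm_command(
  plan=[
    [50,[-0.135,-0.148,0],0],
    [50,[-0.27,-0.296,0],0],
    [50,[-0.405,-0.444,0],0],
    [50,[-0.54,-0.592,0],0],
    [50,[-0.672,-0.74,0],0],
  ],
)

```text
time_s: 0.65
tcp_pos: [0.2669, 0.2985, 0.231]
eef_rot: [-0.46, -3.108, 0.001]
force: [1.0, 0.7, 0.2]
finger_gap: 0.586
```

>>> arm_command(
  plan=[
    [50,[-0.135,-0.148,0],0],
    [50,[-0.27,-0.296,0],0],
    [50,[-0.405,-0.444,0],0],
    [50,[-0.54,-0.592,0],0],
    [50,[-0.672,-0.74,0],0],
  ],
)

```text
time_s: 1.15
tcp_pos: [0.3738, 0.0722, 0.2313]
eef_rot: [0.46, 3.107, -0.001]
force: [0.5, 0.7, -0.0]
finger_gap: 0.585
```

>>> arm_command(
  plan=[
    [50,[-0.135,-0.148,0],0],
    [50,[-0.27,-0.296,0],0],
    [50,[-0.405,-0.444,0],0],
    [50,[-0.54,-0.592,0],0],
    [50,[-0.672,-0.74,0],0],
  ],
)

```text
time_s: 1.65
tcp_pos: [0.4805, -0.1541, 0.2314]
eef_rot: [0.461, 3.107, -0.001]
force: [0.9, 1.8, 0.0]
finger_gap: 0.587
```

```bash
cat > snap.py <<'E'
import sys,pickle
from h import *
n,name=sys.argv[1:3]
p=P(n); s=manip.observe(); im=optics.grab_frame(n); cv2.imwrite(f'pics/{name}.png',im); pickle.dump((p,s),open(f'pics/{name}.pkl','wb'))
print(s['time_s'],s['tcp_pos'].round(4),s['q'].round(3),s['force'].round(1))
E
python3 snap.py wrist w1
```

```text
1.65 [ 0.4805 -0.1541  0.2314] [-0.402  0.268  1.767 -0.     1.106 -1.678] [0.9 1.8 0. ]
```

View pics/w1.png

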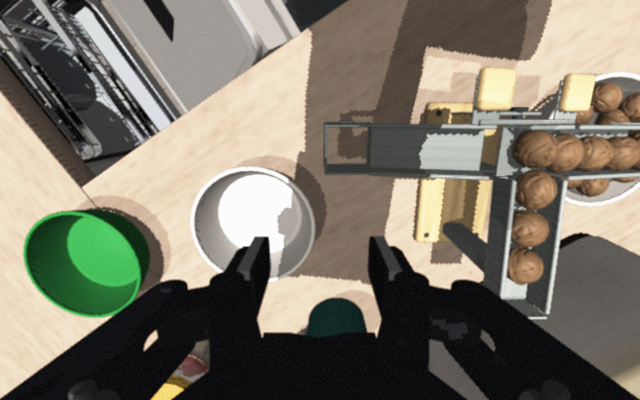

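```bash
python3 - <<'E'
import pickle
from h import *
from fit import W,p
from scipy.optimize import least_squares
cp,s=pickle.load(open('pics/w1.pkl','rb'))
im=cv2.imread('pics/w1.png')
# bowl rim via white mask
im4=cv2.resize(im,None,fx=4,fy=4,interpolation=cv2.INTER_CUBIC)
def draw(p,b,col):
    for l in ([(133,21,164),(133,-21,164),(22,-21,152),(22,21,152),(133,21,164)],[(21,-163.5,121),(-21,-163.5,121),(-21,-120.5,121),(21,-120.5,121),(21,-163.5,121)],[(-47+15*a,-37+14*c,145-4.6*c) for a,c in((1,1),(1,-1),(-1,-1),(-1,1),(1,1))],[(-43,44,18),(-43,-44,18),(132,-44,18)],[(72*np.cos(t),142+72*np.sin(t),50) for t in np.linspace(0,6.3,40)]):
        q=proj('wrist',W(p,np.array(l)/1000.),cp); cv2.polylines(im4,[((q+.375)*4).astype(int)],False,col,1)
    q=proj('wrist',[(b[0]+.072*np.cos(t),b[1]+.072*np.sin(t),.05) for t in np.linspace(0,6.3,40)],cp); cv2.polylines(im4,[((q+.375)*4).astype(int)],False,col,1)
draw(p,(.518,-.245),(0,0,255))
cv2.imwrite('pics/w1a.png',im4[240:840,700:1500]);cv2.imwrite('pics/w1b.png',im4[200:800,1680:2480])
E
```

```text
(no output)
```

View pics/w1a.png

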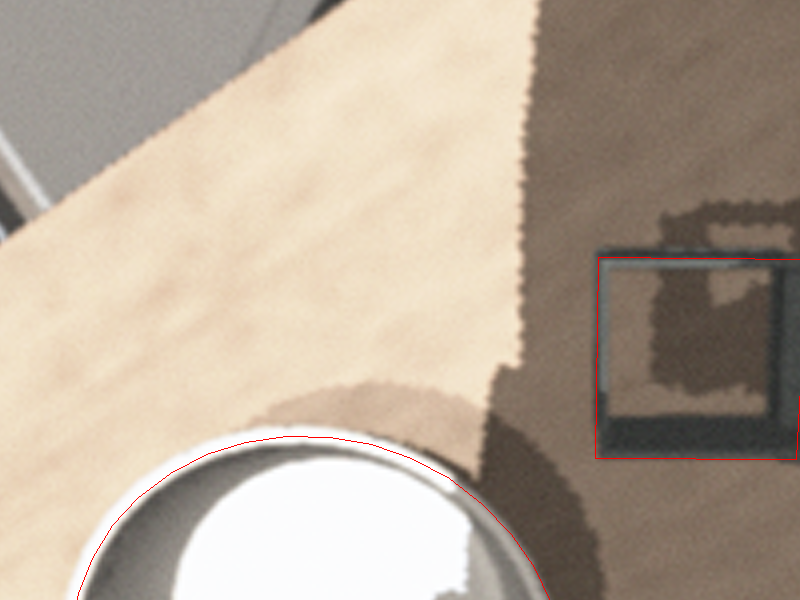

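View pics/w1b.png

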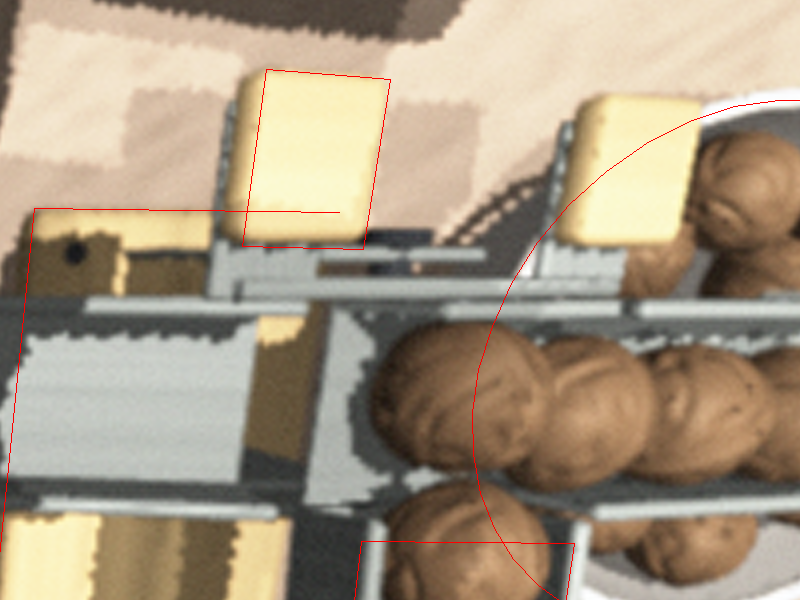

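>>> arm_command(
  plan=[
    [50,[-0.12,-0.14,0],0.19],
    [50,[-0.24,-0.28,0],0.38],
    [50,[-0.36,-0.42,0],0.57],
    [50,[-0.48,-0.54,0],0.76],
    [50,[-0.525,-0.585,0],0.95],
  ],
)

```text
time_s: 2.2
tcp_pos: [0.5664, -0.3406, 0.2313]
eef_rot: [1.574, 2.715, -0.003]
force: [0.7, 1.0, -1.4]
finger_gap: 0.583
```

```bash
cat > tgt.py <<'E'
import sys
from h import *
a=[float(x) for x in sys.argv[1:]]
s=manip.observe();R=cv2.Rodrigues(s['eef_rot'])[0]
d=R.T@(np.array(a[:3])-s['tcp_pos'])
print(s['time_s'],'tcp',s['tcp_pos'].round(4),'toolx deg',np.degrees(np.arctan2(R[1,0],R[0,0])).round(2),'shift m',d.round(4),'norm',(d/.25).round(3),'force',s['force'].round(2),'gap',round(s['finger_gap'],3))
E
python3 tgt.py .5635 -.332 .028
```

```text
2.2 tcp [ 0.5664 -0.3406  0.2313] toolx deg 119.8 shift m [0.0097 0.0018 0.2032] norm [0.039 0.007 0.813] force [ 0.72  0.97 -1.39] gap 0.583
```

>>> arm_command(
  plan=[
    [50,[0,0,0.2],0.04],
    [50,[0.01,0.0,0.4],0.04],
    [50,[0.01,0.0,0.6],0.04],
    [50,[0.01,0.005,0.75],0.04],
    [50,[0.01,0.005,0.81],0.04],
  ],
)

```text
time_s: 2.7
tcp_pos: [0.5648, -0.337, 0.0245]
eef_rot: [-1.617, -2.691, 0.002]
force: [-0.3, 0.9, -0.6]
finger_gap: 0.586
```

```bash
python3 tgt.py .5635 -.332 .028; python3 snap.py wrist w2;python3 snap.py top t2
```

```text
2.7 tcp [ 0.5648 -0.337   0.0245] toolx deg 118.0 shift m [ 0.0051  0.0012 -0.0035] norm [ 0.02   0.005 -0.014] force [-0.32  0.87 -0.59] gap 0.586
2.7 [ 0.5648 -0.337   0.0245] [-0.608  0.792  1.475 -0.002  0.878 -1.096] [-0.3  0.9 -0.6]
2.75 [ 0.5648 -0.3371  0.0243] [-0.608  0.792  1.474 -0.002  0.878 -1.096] [-1.5  0.7 -1.9]
```

View pics/w2.png

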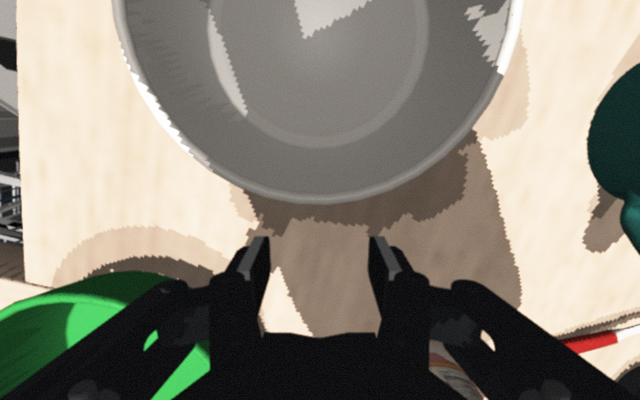

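View pics/t2.png

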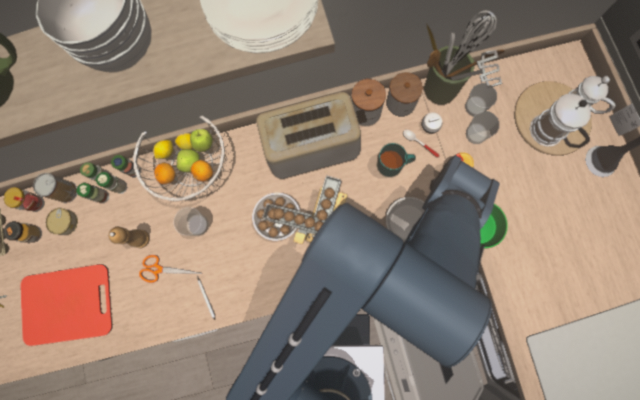

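>>> arm_command(
  plan=[
    [50,[0.04,0,0],0],
    [50,[0.07,0,0],0],
    [50,[0.1,0,0],0],
    [50,[0.13,0,0],0],
    [50,[0.16,0,0],0],
  ],
)

```text
time_s: 3.3
tcp_pos: [0.5476, -0.3027, 0.0283]
eef_rot: [1.616, 2.69, -0.003]
force: [2.5, -4.1, 3.5]
finger_gap: 0.584
```

>>> arm_command(
  plan=[
    [50,[0.03,0,0],0],
    [50,[0.06,0,0],0],
    [50,[0.09,0,0],0],
    [50,[0.12,0,0],0],
    [50,[0.15,0,0],0],
  ],
)

```text
time_s: 3.8
tcp_pos: [0.5299, -0.2692, 0.0283]
eef_rot: [1.616, 2.69, -0.003]
force: [1.8, -4.2, 2.7]
finger_gap: 0.588
```

```bash
python3 tgt.py .487 -.189 .026; python3 snap.py wrist w3
```

```text
3.8 tcp [ 0.5299 -0.2692  0.0283] toolx deg 118.01 shift m [ 0.091  -0.0002  0.0019] norm [ 0.364 -0.001  0.008] force [ 1.8  -4.23  2.74] gap 0.588
3.8 [ 0.5299 -0.2692  0.0283] [-0.548  0.696  1.665 -0.003  0.777 -1.034] [ 1.8 -4.2  2.7]
```

View pics/w3.png

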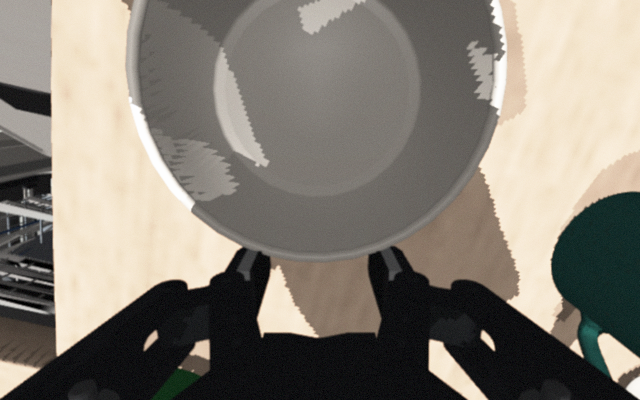

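>>> arm_command(
  plan=[
    [50,[0.03,0,0],0],
    [50,[0.06,0,0],0],
    [50,[0.09,0,0],0],
    [50,[0.12,0,0],0],
    [50,[0.15,0,0],0],
  ],
)

```text
time_s: 4.35
tcp_pos: [0.5114, -0.2345, 0.028]
eef_rot: [1.616, 2.691, -0.003]
force: [2.1, -2.6, 2.5]
finger_gap: 0.588
```

>>> arm_command(
  plan=[
    [50,[0.03,0,0],0],
    [50,[0.06,0,0],0],
    [50,[0.09,0,0],0],
    [50,[0.11,0,0],0],
    [50,[0.13,0,0],0],
  ],
)

```text
time_s: 4.85
tcp_pos: [0.496, -0.2055, 0.028]
eef_rot: [1.616, 2.691, -0.003]
force: [2.5, -3.1, 2.2]
finger_gap: 0.581
```

```bash
python3 tgt.py .487 -.189 .026; python3 snap.py wrist w4; python3 snap.py side s4; python3 - <<'E'
from h import *
crop(cv2.imread('pics/s4.png'),250,160,200,150,4,'pics/s4z.png')
E
```

```text
4.85 tcp [ 0.496  -0.2055  0.028 ] toolx deg 118.03 shift m [ 0.0188 -0.0001  0.0019] norm [ 0.075 -0.001  0.008] force [ 2.46 -3.06  2.22] gap 0.581
4.85 [ 0.496  -0.2055  0.028 ] [-0.479  0.623  1.821 -0.003  0.695 -0.965] [ 2.5 -3.1  2.2]
4.9 [ 0.4956 -0.205   0.0278] [-0.478  0.622  1.822 -0.003  0.695 -0.965] [ 2.5 -1.8  1.5]
```

View pics/w4.png

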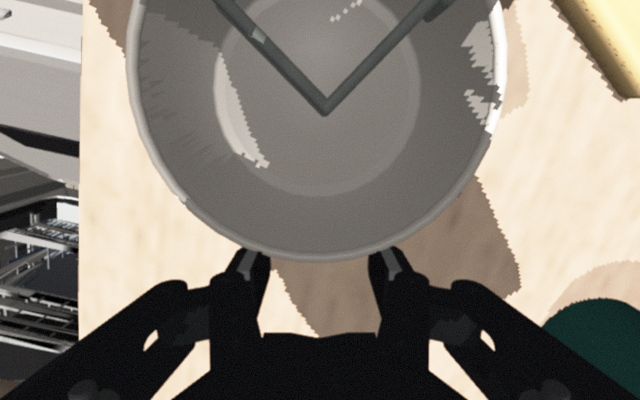

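View pics/s4z.png

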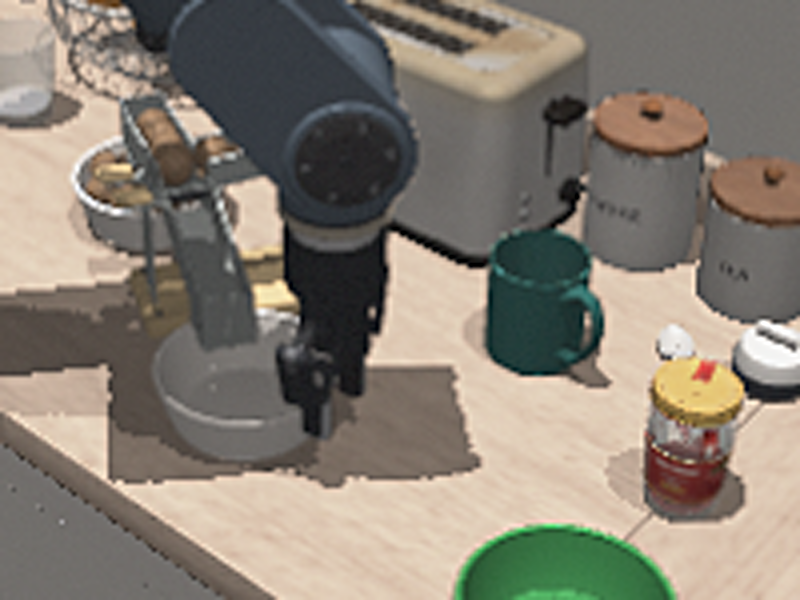

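```bash
python3 - <<'E'
import pickle
from h import *
from fit import W,p
from scipy.optimize import least_squares
cp,s=pickle.load(open('pics/w4.pkl','rb'))
q=np.array([(127,60),(146,135),(186,204),(240,243),(318,261),(378,251),(440,213),(482,155),(504,70)],float)
a=unproj('wrist',q,[.05]*len(q),cp)
rr=least_squares(lambda b:np.hypot(a[:,0]-b[0],a[:,1]-b[1])-.072,[.46,-.14]);b=rr.x
R=cv2.Rodrigues(s['eef_rot'])[0]
print('bowl',b.round(4),(rr.fun*1000).round(1),'in tool',(R.T@(np.array([b[0],b[1],.028])-s['tcp_pos'])).round(4))
print('spout corner top seen', unproj('wrist',[(325,114)],[.121],cp),'fit',W(p,np.array([[.021,-.1635,.121],[-.021,-.1635,.121]])))
o=W(p,np.array([[0,-.142,.075]]))[0]; print('outlet',o, 'remaining in tool',(R.T@(o-np.array([b[0],b[1],.075]))).round(4))
E
```

```text
bowl [ 0.4589 -0.1384] [ 0.1 -1.8 -0.1  0.   0.2  0.4  0.1 -0.8 -1.1] in tool [ 0.0767 -0.0012 -0.0003]
spout corner top seen [[ 0.46440012 -0.14510077  0.121     ]] fit [[ 0.4643945  -0.14594575  0.121     ]
 [ 0.42427845 -0.1335078   0.121     ]]
outlet [ 0.45070351 -0.11919118  0.075     ] remaining in tool [ 0.0208  0.0018 -0.0001]
```

>>> arm_command(
  plan=[
    [50,[0.025,0.002,0],0],
    [50,[0.05,0.004,0],0],
    [50,[0.07,0.006,0],0],
    [50,[0.08,0.007,0],0],
    [50,[0.08,0.007,0],0],
  ],
)

```text
time_s: 5.45
tcp_pos: [0.4875, -0.1862, 0.0276]
eef_rot: [1.616, 2.693, -0.003]
force: [0.2, -1.4, 0.6]
finger_gap: 0.587
```

```bash
python3 tgt.py .487 -.189 .026; python3 snap.py wrist w5
```

```text
5.45 tcp [ 0.4875 -0.1862  0.0276] toolx deg 118.06 shift m [-0.0022 -0.0017  0.0017] norm [-0.009 -0.007  0.007] force [ 0.25 -1.39  0.64] gap 0.587
5.45 [ 0.4875 -0.1862  0.0276] [-0.453  0.605  1.86  -0.003  0.676 -0.941] [ 0.2 -1.4  0.6]
```

View pics/w5.png

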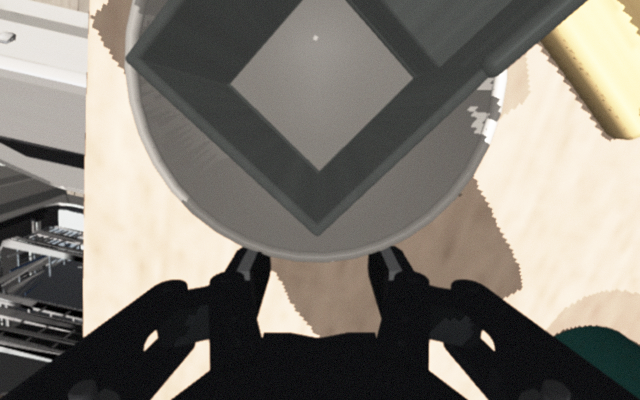

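>>> arm_command(
  plan=[
    [50,[-0.03,0,0],0],
    [50,[-0.1,0,0],0],
    [50,[-0.25,0,-0.05],0],
    [50,[-0.35,0,-0.2],0],
    [50,[-0.35,0,-0.4],0],
  ],
)

```text
time_s: 6.0
tcp_pos: [0.5285, -0.2655, 0.1272]
eef_rot: [-1.618, -2.69, 0.003]
force: [0.2, -0.3, 0.4]
finger_gap: 0.587
```

>>> arm_command(
  plan=[
    [0,[0,0,-0.2],-0.19],
    [0,[0,0,-0.4],-0.38],
    [0,[0,0,-0.5],-0.57],
    [0,[0,0,-0.5],-0.76],
    [0,[0,0,-0.5],-0.95],
  ],
)

```text
time_s: 6.5
tcp_pos: [0.529, -0.2659, 0.2529]
eef_rot: [-0.517, -3.096, 0.001]
force: [-0.2, 1.0, -0.9]
finger_gap: -0.0
```

```bash
python3 tgt.py .43 -.2 .25; python3 snap.py wrist w6; python3 snap.py top t6; python3 - <<'E'
from h import *
crop(cv2.imread('pics/t6.png'),240,130,200,150,4,'pics/t6z.png')
E
```

```text
6.5 tcp [ 0.529  -0.2659  0.2529] toolx deg 161.03 shift m [0.1151 0.0301 0.0032] norm [0.46  0.121 0.013] force [-0.17  1.   -0.86] gap -0.0
6.5 [ 0.529  -0.2659  0.2529] [-0.544  0.408  1.512 -0.002  1.223 -1.783] [-0.2  1.  -0.9]
6.55 [ 0.5288 -0.2658  0.2523] [-0.544  0.409  1.513 -0.002  1.223 -1.792] [-0.4 -0.5 -0.4]
```

View pics/w6.png

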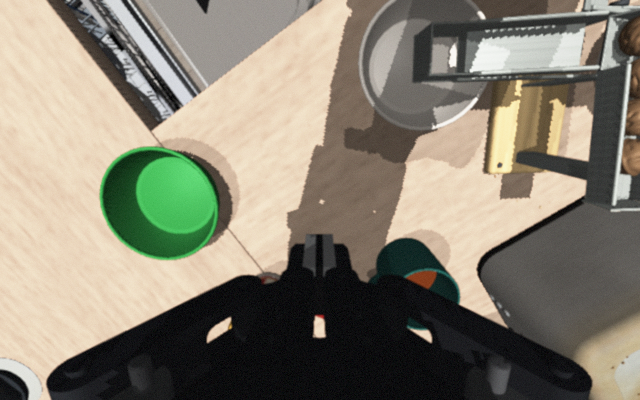

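View pics/t6z.png

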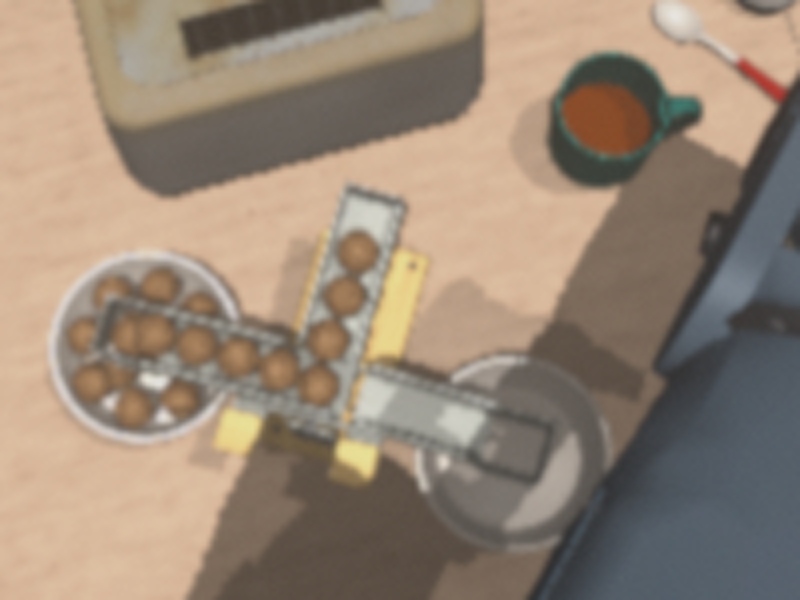

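```bash
python3 - <<'E'
from h import *
from fit import W,p,tp
from scipy.optimize import least_squares
import pickle
cp,s=pickle.load(open('pics/w6.pkl','rb'))
qt=np.array([(416,452),(610,450),(515,354),(511,549),(448,381),(583,381),(442,520)],float)/4+[240,130]-.375
qw=np.array([(360,62),(372,22),(388,108),(430,130),(470,110),(490,84)],float)
o=W(p,np.array([[0,-.142,.075],[1,-.142,.075]])); ex=(o[1]-o[0])[:2]
for n,q,c in(('top',qt,tp),('wrist',qw,cp)):
    a=unproj(n,q,[.05]*len(q),c)
    rr=least_squares(lambda b:np.hypot(a[:,0]-b[0],a[:,1]-b[1])-.072,[.46,-.14])
    d=rr.x-o[0,:2]; print(n,rr.x.round(4),(rr.fun*1000).round(1),'err feeder x,y mm',(1000*np.array([d@ex,d@[-ex[1],ex[0]]])).round(1))
E
```

```text
top [ 0.4525 -0.1202] [-0.2 -1.3  0.1 -0.7 -1.3  1.4  1.1] err feeder x,y mm [ 2.1 -0.4]
wrist [ 0.4481 -0.1135] [ 3.5  0.7 -5.   3.6  0.4  0.3] err feeder x,y mm [-4.2  4.7]
```

```bash
python3 - <<'E'
from fit import *
print(W(p,np.array([[-.050,-.046,.145]])))
E
python3 tgt.py .4314 -.0128 .25
```

```text
[[ 0.4313759  -0.01269027  0.145     ]]
6.6 tcp [ 0.5288 -0.2657  0.252 ] toolx deg 160.8 shift m [0.1751 0.2069 0.0025] norm [0.7   0.827 0.01 ] force [-0.27  0.44  0.02] gap -0.001
```

>>> arm_command(
  plan=[
    [0,[0.12,0.145,0],-0.04],
    [0,[0.24,0.29,0],-0.04],
    [0,[0.36,0.435,0],-0.04],
    [0,[0.48,0.57,0],-0.04],
    [0,[0.6,0.7,0],-0.04],
  ],
)

```text
time_s: 7.1
tcp_pos: [0.4436, -0.0498, 0.2522]
eef_rot: [-0.483, -3.1, -0.0]
force: [0.5, 1.0, -0.9]
finger_gap: -0.001
```

```bash
python3 tgt.py .4314 -.0127 .165; python3 snap.py wrist w7
```

```text
7.1 tcp [ 0.4436 -0.0498  0.2522] toolx deg 162.29 shift m [0.0225 0.0316 0.0873] norm [0.09  0.127 0.349] force [ 0.54  1.01 -0.89] gap -0.001
7.1 [ 0.4436 -0.0498  0.2522] [-0.216  0.138  1.875 -0.     1.133 -1.478] [ 0.5  1.  -0.9]
```

View pics/w7.png

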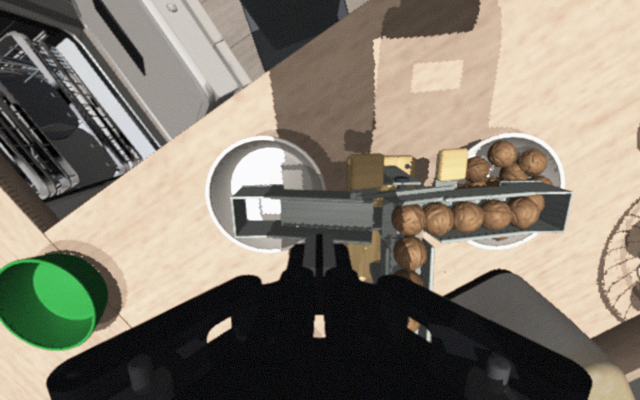

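```bash
python3 - <<'E'
import pickle
from fit import *
cp,s=pickle.load(open('pics/w7.pkl','rb'))
im4=cv2.resize(cv2.imread('pics/w7.png'),None,fx=4,fy=4,interpolation=cv2.INTER_CUBIC)
for l in ([(21,-163.5,121),(-21,-163.5,121),(-21,-120.5,121),(21,-120.5,121),(21,-163.5,121)],[(-47+15*a,-37+14*c,145-4.6*c) for a,c in((1,1),(1,-1),(-1,-1),(-1,1),(1,1))],[(72*np.cos(t),-142+72*np.sin(t),50) for t in np.linspace(0,6.3,40)],[(72*np.cos(t),142+72*np.sin(t),50) for t in np.linspace(0,6.3,40)]):
    q=proj('wrist',W(p,np.array(l)/1000.),cp); cv2.polylines(im4,[((q+.375)*4).astype(int)],False,(0,0,255),1)
cv2.imwrite('pics/w7a.png',im4[480:1040,780:1580])
E
```

```text
(no output)
```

View pics/w7a.png

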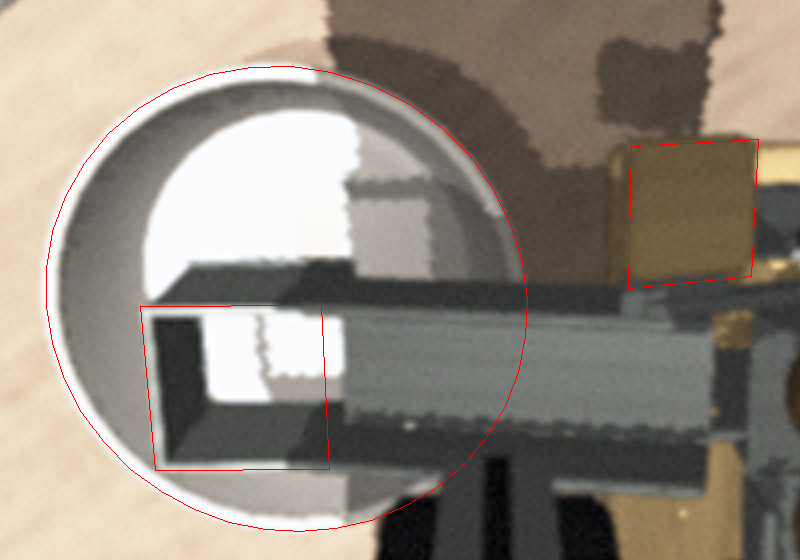

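>>> arm_command(
  plan=[
    [0,[0.06,0.09,0.0],0],
    [0,[0.09,0.127,0.1],0],
    [0,[0.09,0.127,0.25],0],
    [0,[0.09,0.127,0.35],0],
    [0,[0.09,0.127,0.35],0],
  ],
)

```text
time_s: 7.65
tcp_pos: [0.4271, -0.0082, 0.1622]
eef_rot: [-0.486, -3.091, -0.003]
force: [0.2, 0.5, 0.9]
finger_gap: 0.002
```

```bash
python3 tgt.py .4314 -.0127 .12; python3 snap.py wrist w8
```

```text
7.65 tcp [ 0.4271 -0.0082  0.1622] toolx deg 162.15 shift m [-0.0061 -0.003   0.0421] norm [-0.024 -0.012  0.169] force [0.21 0.51 0.95] gap 0.002
7.65 [ 0.4271 -0.0082  0.1622] [-0.129  0.232  2.015  0.003  0.907 -1.39 ] [0.2 0.5 0.9]
```

View pics/w8.png

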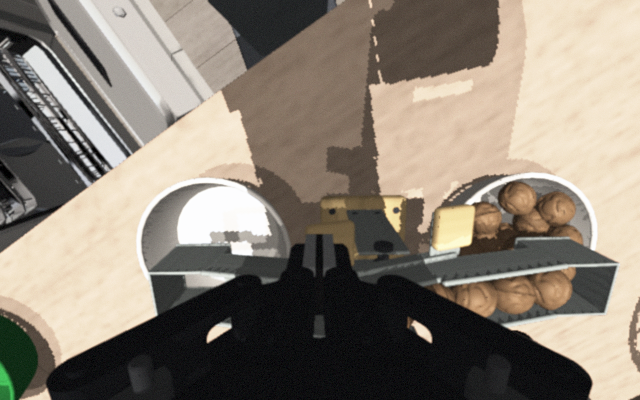

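>>> arm_command(
  plan=[
    [0,[-0.02,-0.012,0],0],
    [0,[-0.02,-0.012,0.02],0],
    [0,[-0.02,-0.012,0.04],0],
    [0,[-0.02,-0.012,0.06],0],
    [0,[-0.02,-0.012,0.075],0],
  ],
)

```text
time_s: 8.2
tcp_pos: [0.4319, -0.0129, 0.145]
eef_rot: [-0.485, -3.094, -0.002]
force: [-0.4, -1.5, 2.4]
finger_gap: -0.001
```

```bash
python3 tgt.py .4314 -.0127 .12
```

```text
8.2 tcp [ 0.4319 -0.0129  0.145 ] toolx deg 162.17 shift m [0.0003 0.     0.0251] norm [0.001 0.    0.1  ] force [-0.4  -1.5   2.42] gap -0.001
```

>>> arm_command(
  plan=[
    [0,[0,0,0.02],0],
    [0,[0,0,0.04],0],
    [0,[0,0,0.06],0],
    [0,[0,0,0.075],0],
    [0,[0,0,0.09],0],
  ],
)

```text
time_s: 8.7
tcp_pos: [0.4317, -0.0129, 0.1222]
eef_rot: [-0.485, -3.094, -0.002]
force: [-0.3, -2.1, 2.0]
finger_gap: 0.0
```

```bash
python3 tgt.py .4314 -.0127 .12; python3 snap.py wrist w9
```

```text
8.7 tcp [ 0.4317 -0.0129  0.1222] toolx deg 162.18 shift m [0.0003 0.0001 0.0022] norm [0.001 0.    0.009] force [-0.27 -2.15  1.96] gap 0.0
8.7 [ 0.4317 -0.0129  0.1222] [-1.390e-01  3.090e-01  2.038e+00  2.000e-03  8.040e-01 -1.400e+00] [-0.3 -2.1  2. ]
```

View pics/w9.png

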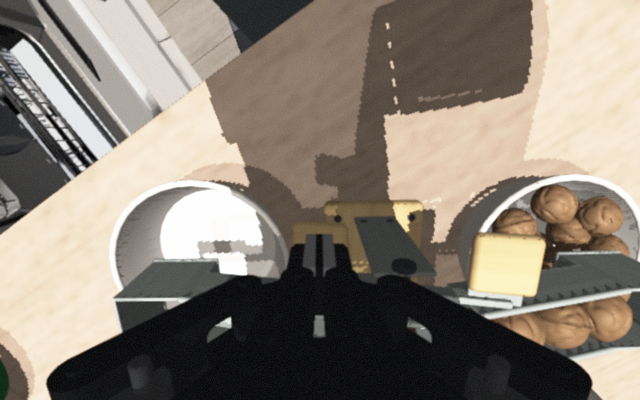

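Fingertip is on the right pad at about (319,240). The left pad has risen to (508,265), so the gate is turning. I'll press on in small steps until it reaches the stop.

>>> arm_command(
  plan=[
    [0,[0,0,0.008],0],
    [0,[0,0,0.012],0],
    [0,[0,0,0.016],0],
    [0,[0,0,0.02],0],
    [0,[0,0,0.02],0],
  ],
)

```text
time_s: 9.25
tcp_pos: [0.4316, -0.0128, 0.1179]
eef_rot: [-0.485, -3.094, -0.002]
force: [-6.5, -2.4, 21.7]
finger_gap: -0.0
```

```bash
python3 tgt.py .4314 -.0127 .12; python3 snap.py top t10;  python3 - <<'E'
from h import *
s=cv2.imread('pics/t10.png'); crop(s,240,130,200,150,4,'pics/t10z.png')
E
```

```text
9.25 tcp [ 0.4316 -0.0128  0.1179] toolx deg 162.18 shift m [ 0.0003  0.0001 -0.0021] norm [ 0.001  0.    -0.008] force [-6.48 -2.36 21.73] gap -0.0
9.25 [ 0.4316 -0.0128  0.1179] [-1.390e-01  3.170e-01  2.042e+00  2.000e-03  7.930e-01 -1.400e+00] [-6.5 -2.4 21.7]
```

View pics/t10z.png

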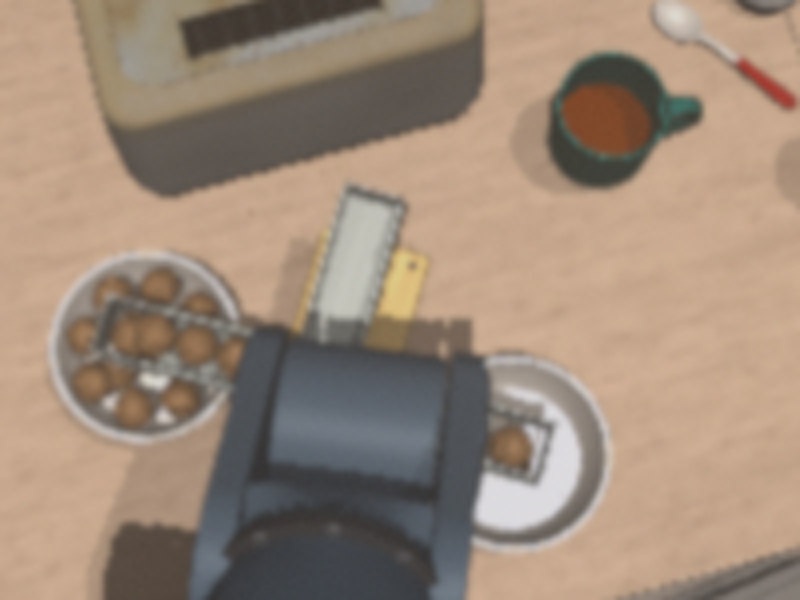

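Lane is empty and a nut is passing through the downspout at (512,447). I'll hold the pad for a moment so the rest can run, easing the press slightly, and then retract straight up.

>>> arm_command(
  plan=[
    [0,[0,0,-0.004],0],
    [0,[0,0,-0.004],0],
    [0,[0,0,-0.004],0],
    [0,[0,0,-0.004],0],
    [0,[0,0,-0.004],0],
  ],
)

```text
time_s: 9.8
tcp_pos: [0.4317, -0.0128, 0.1189]
eef_rot: [-0.485, -3.094, -0.002]
force: [0.3, 0.6, 1.6]
finger_gap: -0.002
```

>>> arm_command(
  plan=[
    [0,[0,0,-0.02],0],
    [0,[0,0,-0.1],0],
    [0,[0,0,-0.25],0],
    [0,[0,0,-0.4],0],
    [0,[0,0,-0.5],0],
  ],
)

```text
time_s: 10.3
tcp_pos: [0.4332, -0.0132, 0.2464]
eef_rot: [-0.485, -3.096, -0.002]
force: [-0.2, 0.2, -0.5]
finger_gap: -0.002
```

>>> arm_command(
  plan=[
    [0,[0,0.15,0],0],
    [0,[0,0.3,0],0],
    [0,[0.1,0.5,0],0],
    [0,[0.2,0.7,0],0],
    [0,[0.2,0.9,0],0],
  ],
)

```text
time_s: 10.8
tcp_pos: [0.4504, 0.2076, 0.2473]
eef_rot: [-0.485, -3.096, -0.002]
force: [0.8, -0.9, 0.4]
finger_gap: 0.002
```

```bash
python3 tgt.py .4314 -.0127 .12; python3 snap.py top t11;python3 snap.py side s11;  python3 - <<'E'
from h import *
crop(cv2.imread('pics/t11.png'),240,130,200,150,4,'pics/t11z.png'); crop(cv2.imread('pics/s11.png'),250,160,200,150,4,'pics/s11z.png')
E
```

```text
10.8 tcp [0.4504 0.2076 0.2473] toolx deg 162.2 shift m [-0.0503 -0.2156  0.1269] norm [-0.201 -0.862  0.508] force [ 0.82 -0.92  0.37] gap 0.002
10.8 [0.4504 0.2076 0.2473] [ 0.335  0.238  1.765  0.005  1.146 -0.927] [ 0.8 -0.9  0.4]
10.85 [0.4523 0.2132 0.2474] [ 0.344  0.244  1.757  0.008  1.145 -0.922] [-3.8  2.2 -0.9]
```

View pics/t11z.png

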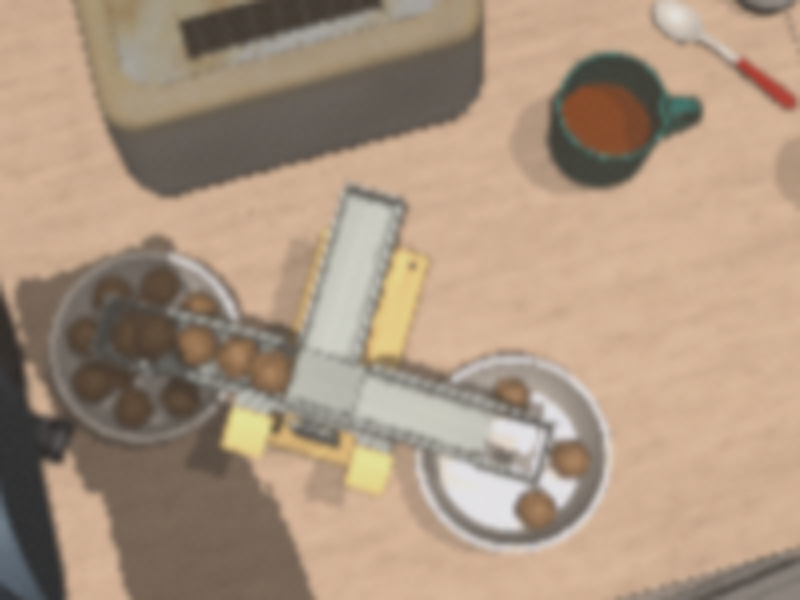

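View pics/s11z.png

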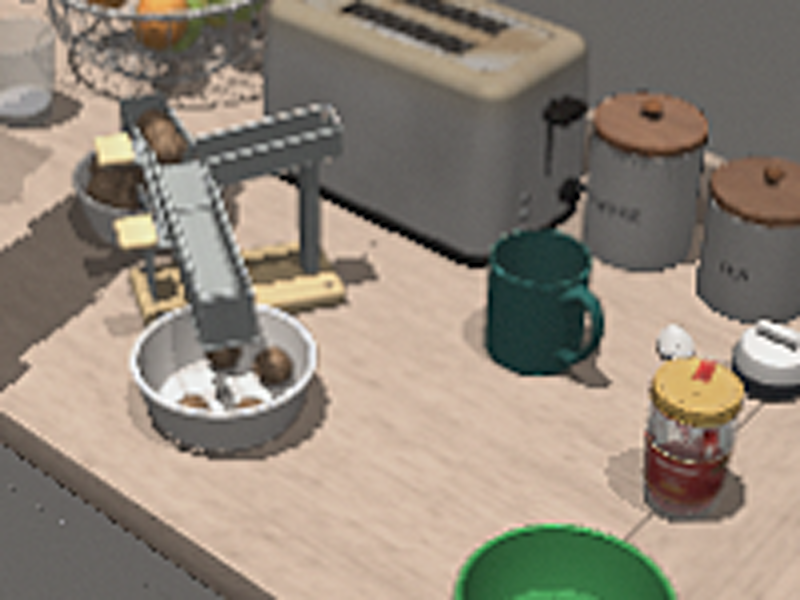

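>>> arm_command(
  plan=[
    [0,[0,0,0],0],
    [0,[0,0,0],0],
    [0,[0,0,0],0],
    [0,[0,0,0],0],
    [0,[0,0,0],0],
  ],
)

```text
time_s: 11.4
tcp_pos: [0.4521, 0.2095, 0.2472]
eef_rot: [-0.48, -3.097, -0.004]
force: [0.4, 0.2, 0.4]
finger_gap: -0.001
```

>>> arm_command(
  plan=[
    [0,[0,0,0],0],
    [0,[0,0,0],0],
    [0,[0,0,0],0],
    [0,[0,0,0],0],
    [0,[0,0,0],0],
  ],
)

```text
time_s: 11.9
tcp_pos: [0.4521, 0.2095, 0.2471]
eef_rot: [-0.48, -3.097, -0.004]
force: [-0.0, -0.3, 0.3]
finger_gap: 0.002
```

```bash
python3 snap.py top t12;python3 snap.py side s12;  python3 - <<'E'
from fit import *
crop(cv2.imread('pics/s12.png'),270,220,70,60,8,'pics/s12z.png')
im=cv2.resize(cv2.imread('pics/t12.png'),None,fx=4,fy=4,interpolation=cv2.INTER_CUBIC)
q=proj('top',W(p,np.array([(72*np.cos(t),-142+72*np.sin(t),50) for t in np.linspace(0,6.3,40)])/1000.),tp); cv2.polylines(im,[((q+.375)*4).astype(int)],False,(0,0,255),1)
cv2.imwrite('pics/t12z.png',im[520:1120,960:1760])
E
```

```text
11.9 [0.4521 0.2095 0.2471] [ 0.337  0.241  1.76   0.006  1.145 -0.928] [-0.  -0.3  0.3]
11.95 [0.4521 0.2095 0.2471] [ 0.337  0.241  1.76   0.006  1.145 -0.928] [ 1.  -0.5 -0.2]
```

View pics/t12z.png

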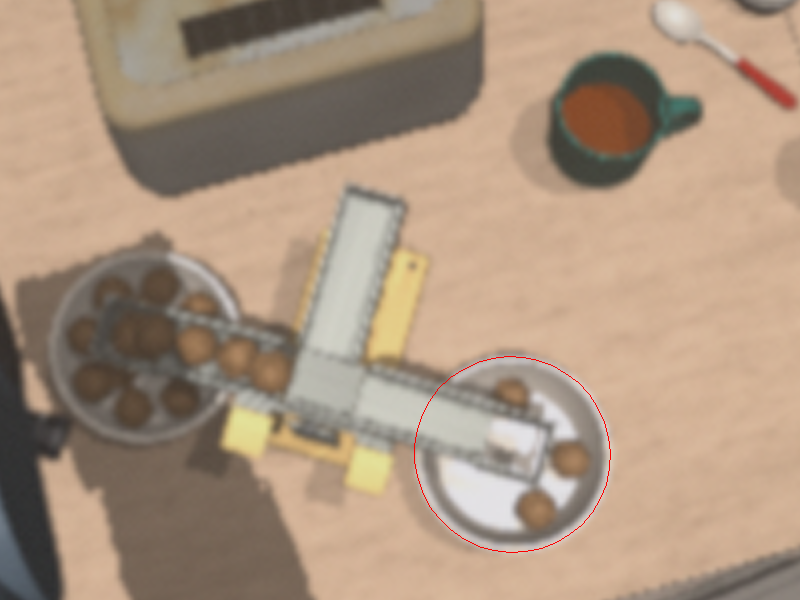

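View pics/s12z.png

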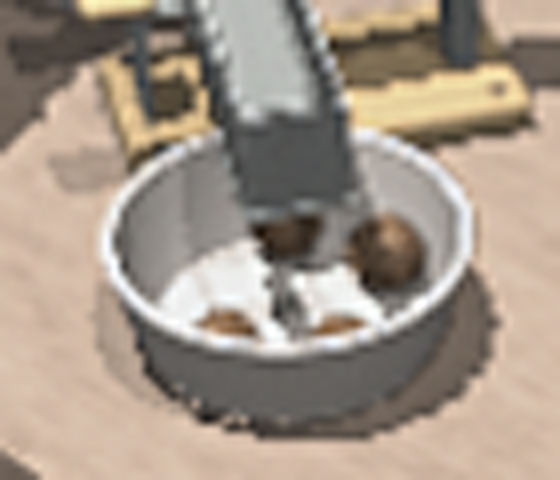

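```bash
python3 -c "
from cell import manip
print(manip.job_done())"
```

```text
the job is handed in; nothing more can be done
None
```

The empty bowl is under the right downspout, the gate is fully over, and all four walnuts are in the bowl. I handed the job in at about 12 s of the 51 s allowed.

- **Bowl:** I slid it along the worktop with both open fingertips against its rim, pushing with roughly 3 to 5 N, and never gripped or lifted it. The top camera puts it about 2 mm from the centre under the outlet, and the wrist overlay taken before the press agreed to about 1 mm.
- **Gate:** I pressed the right thumb pad with the fingers shut until it reached its stop. The force rose to about 22 N with the fingertip at z = 118 mm, and the gate stayed over when I backed off.
- **Nuts:** The last side view shows four walnuts in the bowl, and the top view shows the feed lane and right chute empty. The top view shows only three of them, and I take the fourth to be hidden under the chute.
- **Other objects:** The arm stayed clear of the mug, jar, glass and green bowl throughout. The gripper was touching nothing at hand-in.

One check disagreed: a rough rim fit from a partly cut-off wrist picture suggested the bowl was about 6 mm off. I discarded it because its own errors were as large as 5 mm, and the later overlays contradicted it.

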